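# Cooling block into the locating corner of an inclined stand

### The job

Put the purple cooling block on the inclined plate of the stand a few centimetres uphill of the locating corner, its long side along the longer fence, and let it go gently so that it slides down into the corner. Then push the orange-tabbed clamp downhill until its spring pad bears on the block with about 7 N (13 N would damage it), so that the block sits fully home against both fences and stays clamped, and leave it so without disturbing the other things on the table.

Things in the scene. Friction and masses are not known exactly. Their poses are not given: they have to be found in the camera images.
- cool_block: Purple cooling block with small tubes standing in it, loose, about 0.34 kg. Solid body 66 mm (its x) by 98 mm (its y) by 44 mm high (z); the tubes reach 59 mm. Origin: centre of its underside. Grasp across the 66 mm.
- stand: Grey level foot of the inclined stand, fixed to the table. Origin on the table below the locating corner; x points horizontally uphill (away from the robot), y left. Foot: x -20 to 230 mm, y -89 to 61 mm. It carries the plate, which slopes at 24 degrees down towards the robot.
- ramp: Slippery grey plate of the stand with two upright aluminium fences, 30 mm high, 8 mm thick, that meet square at the lowest point and open uphill. Origin: their inner corner on the plate's face, 30 mm above the table. x runs along the inner face of the longer fence (112 mm, up and right), y along the shorter (80 mm, up and left), z is the plate's normal. Straight uphill = (x + y)/sqrt 2.
- clamp: Clamp carriage sliding straight downhill on the plate, 23 mm right of the corner: dark block 21 mm high with an upright orange tab, 12 mm thick, 40 mm wide, top 63 mm above the plate. Origin on the plate under the tab's uphill face; x uphill, y left, z out of the plate. Starts 214 to 222 mm uphill of the corner, has about 60 mm to go; free room behind the tab.
- clamp_pad: Black pad, 36 mm wide, 6 to 34 mm above the plate, on the downhill side of the clamp, on a stiff spring with 6 mm of travel; it meets the uphill corner of the block. Origin on the plate under the middle of its downhill face, 44 mm downhill of the clamp's origin while the spring is relaxed; x uphill.
- usb_stick: Bystander: red USB stick, 18 x 53 x 8 mm; origin at the centre of its underside.
- lab_timer: Bystander: white countdown timer lying on its back, 62 x 72 x 17 mm; origin at the centre of its underside.
- block_home (a point): Point on the plate at x = 49, y = 33 mm of the ramp frame (same axes), where the centre of the block's underside lies when the block is fully home: its 98 mm side (either way round) along the longer fence, touching both fences. The plate reaches 265 mm uphill of the corner, 100 mm to its right, 72 mm to its left.
- clamp_push (a point): Middle of the uphill face of the orange tab, 42 mm above the plate: push here, straight downhill. Sliding the clamp takes 9 N, and it stays where it is left by the same friction. When the pad bears on the block the push is 9 N plus the pad's force, so 16 N of push means 7 N on the block (the stiff spring gives it in about 2 mm).
- kit_b: Bystander: white reagent carton with a green stripe, 55 x 95 x 45 mm; origin at the centre of its underside.
There are look-alikes about, which are no part of the job. There is more than one size of the cool_block; the one meant has the size given above.

How it is judged:
On the way, in this order (a step that is already met when the one before it is completed fails the run):
1. the held block is brought down to the plate uphill of the corner, clear of both fences by at least 6 mm (contact force between the fingers and cool_block above 0.5 N and z of cool_block in the frame of ramp below 0.03 m and x of cool_block in the frame of ramp between 0.055 and 0.11 m and y of cool_block in the frame of ramp between 0.039 and 0.09 m).
2. the cooling block lies flat on the inclined plate inside the fences, let go (contact force between the fingers and cool_block below 0.1 N and z of cool_block in the frame of ramp between -0.004 and 0.004 m and angle between the z axis of cool_block and the z axis of ramp, either way round below 0.06 rad and x of cool_block in the frame of ramp between 0.04 and 0.1 m and y of cool_block in the frame of ramp between 0.025 and 0.08 m), for 0.2 s.
3. the clamp pad bears on the block with at least 4 N (contact force between clamp_pad and cool_block above 4 N), for 0.2 s.
At the end, for the whole second after the job is handed in: The block rests on the plate fully home against both fences (within 2.5 mm of x = 49 mm, y = 33 mm of the ramp, less than 3 mm off the plate, within 0.05 rad of square and flat), at rest, and the clamp pad bears on it with 4 to 11 N (x of cool_block in the frame of ramp between 0.0465 and 0.0515 m and y of cool_block in the frame of ramp between 0.0305 and 0.0355 m and z of cool_block in the frame of ramp below 0.003 m and angle between the y axis of cool_block and the x axis of ramp, either way round below 0.05 rad and angle between the z axis of cool_block and the z axis of ramp, either way round below 0.05 rad and contact force between clamp_pad and cool_block between 4 and 11 N and linear speed of cool_block below 0.01 m/s); the robot touches nothing.
It fails at once if the clamp pad presses on the block with more than 13 N (contact force between clamp_pad and cool_block above 13 N).
It fails at once if the block is dropped: it moves faster than 0.8 m/s while the fingers do not touch it (contact force between the fingers and cool_block below 0.1 N and linear speed of cool_block above 0.8 m/s).
It fails at once if a bystander (carton, USB stick or timer) is moved by more than 25 mm (distance of any of kit_b, usb_stick, lab_timer from where it was at the start of the episode above 0.025 m).
It also fails if it takes over 70 s, if anything falls off the work surface, if the arm or the gripper's body presses on something with over 40 N, if the wrist force passes 120 N, or if a joint passes its speed limit or range.

### The arm

A 6-joint arm with a two-finger parallel gripper is mounted at the origin on a cart in front of the work surface, level with it; the furniture and walls round the work are solid. World frame = base frame: x ahead of the robot, y to its left, z up, the work surface at z = 0. Lengths are in m, angles in rad, forces in N, time in s.
With the tool pointing down it reaches from about 0.325 to 0.925 m from the base axis. Payload 3.1 kg.
Tool frame: the origin (TCP) lies on the centre line of the jaws, within the pads' length; the fingertips stand 8 mm ahead of it and the grasp point (between the pads) lies 11 mm behind it; z points along the fingers, y is the line along which they close (so a half turn about z gives the same grasp; the last joint's range is limited). The gripper opens to 85 mm and grips with 20 to 120 N. Pads are 22 mm wide; open, the fingers measure 114 mm over their backs; the gripper's body (76 mm by 85 mm) begins 54 mm behind the grasp point. The pads swing forward as they close: fully open they stand 13 mm farther back than shut.
Start: joints at [1.024, 0.217, 1.613, -0, 1.311, -0.112], TCP at [0.263, 0.567, 0.239] pointing down, gripper open.
Joint ranges: [-2.75, 2.75], [-0.78, 2.1], [0.31, 2.55], [-1.13, 4.27], [0.13, 2.63], [-2.58, 2.58]. Speed limits (rad/s): [2.79, 2.79, 3.14, 3.14, 3.14, 3.14].

### API

Orientations are given as a unit quaternion [x, y, z, w].
In Python, from cell import env gives the robot as it stands.
- The arm moves only by the shell command python3 -m creep 'ROWS' [FORCE]. ROWS is JSON, a list of rows, each a list of 3 entries, a list of its own where there are three numbers: the turn, a rotation vector about the tool's x, y, z in rad, then the shift along the tool's x, y, z in mm, then the opening, from 0 (shut) to 1 (fully open). In form: [[[rx, ry, rz], [dx, dy, dz], hand], ...]. A call has 1 to 8 rows; each row shifts and turns the commanded pose from where the row before left it, along the tool's axes as they then stand; what a row does not reach is not made up. A row lasts 1/10 s, in which the tool goes at most 50 mm and 8.59 degrees, less where a joint would pass 70% of its speed; a pose out of reach is approached as far as the arm can. A call is refused whole if a number of a shift passes 50 or a number of a turn 0.15, either way. A call with a gripper value outside its range is refused whole. The fingers move at their own pace and stop on an object; FORCE is the grip in N (left out, the last holds). Time passes only in rows, so rows that do not move let the fingers close. It gives the time, the measured TCP pose, the force, the opening and the grip force at its end, in the units of the state.
- env.read_state(): the state, without advancing time (a new reading comes with each control period).
- env.read_camera(name): name is "side" or "top" or "wrist"; returns a dict with "frame" (480x640x3 uint8, red, green, blue), "camera_matrix" (3x3 intrinsics, pixels), "position" and "orientation" of the camera in the world. Camera axes: x right, y down, z forward; pixel columns grow to the right and rows downward; lengths in m; the calibration is good to about 2 mm. A picture is of the moment at which its call begins. There is no depth.
- env.sign_off(): hands the job in; it is judged then, once.
The state is a dict: "clock": time; "joint_positions": joint angles; "qvel": joint speeds; "tau": joint torques, N m; "tcp_pos": TCP position; "tool_rot": TCP orientation; "ft_force": force on the tool from outside, world axes, zero at the start; "ft_torque": the same for the moment, N m; "opening": opening from 0.0 (shut) to 1.0 (fully open); "gripper_force": force on a finger pad.
Only numpy, scipy, OpenCV 4.12 (cv2) and the standard library are available. Lean on these libraries where they do the work, as an engineer would, in place of code of your own. Each camera call takes 0.05 s, during which the arm holds its last target. There are 200 camera calls.

## Working session

There is one attempt and no reset: what is moved stays moved. The work goes in short steps, Python scripts to look and compute and a shell command to move; the robot and the scene stay as the last step left them, time stands still between calls to the robot, and variables do not carry over. Pictures are saved under pics/ and viewed, at most 10 in all, crops included, and the job is handed in when it is done.

```bash
mkdir -p pics; ls; cat > h.py <<'E'
import numpy as np, cv2
from cell import env
from scipy.spatial.transform import Rotation as R
def shot(n,f=None):
    c=env.read_camera(n)
    if f: cv2.imwrite('pics/'+f,c['frame'][:,:,::-1])
    return c
def ray(c,u,v):
    d=np.linalg.inv(np.array(c['camera_matrix']))@[u,v,1.]
    d=R.from_quat(c['orientation']).as_matrix()@d
    return np.array(c['position']),d/np.linalg.norm(d)
def atz(c,u,v,z):
    p,d=ray(c,u,v); return p+d*(z-p[2])/d[2]
def proj(c,P):
    q=R.from_quat(c['orientation']).as_matrix().T@(np.array(P)-c['position'])
    q=np.array(c['camera_matrix'])@q; return q[:2]/q[2]
def tri(L):
    A=0;b=0
    for c,u,v in L:
        p,d=ray(c,u,v); M=np.eye(3)-np.outer(d,d); A=A+M;b=b+M@p
    return np.linalg.solve(A,b)
E
python3 - <<'E'
from h import *
import pickle
s=env.read_state(); print(s)
D={}
for n in('top','side','wrist'):
    c=shot(n,n+'0.png'); D[n]=c; print(n,c['camera_matrix'],c['position'],c['orientation'])
pickle.dump(D,open('d0.pkl','wb'))
E
```

```text
pics
{'clock': 0.0, 'joint_positions': array([ 1.02378353e+00,  2.17776041e-01,  1.61493333e+00,  1.81995147e-05,
        1.31130727e+00, -1.12196695e-01]), 'qvel': array([ 0.00030211, -0.00079017, -0.00015814, -0.0004255 ,  0.00210487,
       -0.00092864]), 'tau': array([-1.99759995e-06, -3.96842372e+01, -3.03853583e+01, -4.47963714e-05,
        9.74810362e-03,  3.78023424e-05]), 'tcp_pos': array([0.26283187, 0.5661672 , 0.2379551 ]), 'tool_rot': array([ 2.15701546e-01,  9.76458588e-01, -1.14390972e-03, -4.00604894e-04]), 'ft_force': array([ 0.31873053,  0.61527381, -0.42788425]), 'ft_torque': array([-0.01807103, -0.00583818,  0.04147329]), 'gripper_force': 0.0, 'opening': 1.0022132649425335}
top [[506.23168749   0.         329.28346041]
 [  0.         506.23168749 241.40004855]
 [  0.           0.           1.        ]] [0.33789989 0.13808427 1.15359452] [ 0.70919729 -0.70085085  0.0508209  -0.05713608]
side [[593.43162463   0.         327.29809102]
 [  0.         593.43162463 232.71714805]
 [  0.           0.           1.        ]] [ 0.44990931 -0.87613306  1.36331853] [ 0.94357087 -0.02487574  0.01085591 -0.33005659]
wrist [[380.76570901   0.         317.835557  ]
 [  0.         380.76570901 237.60364837]
 [  0.           0.           1.        ]] [0.19370346 0.59862051 0.37279362] [0.83282095 0.53189753 0.08162536 0.12973661]
```

View pics/top0.png

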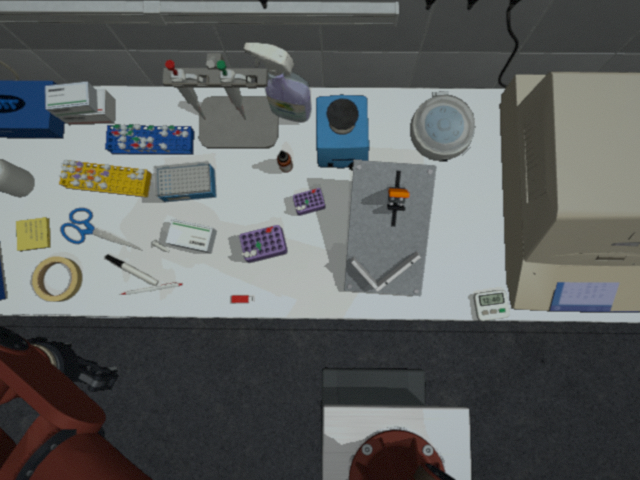

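View pics/side0.png

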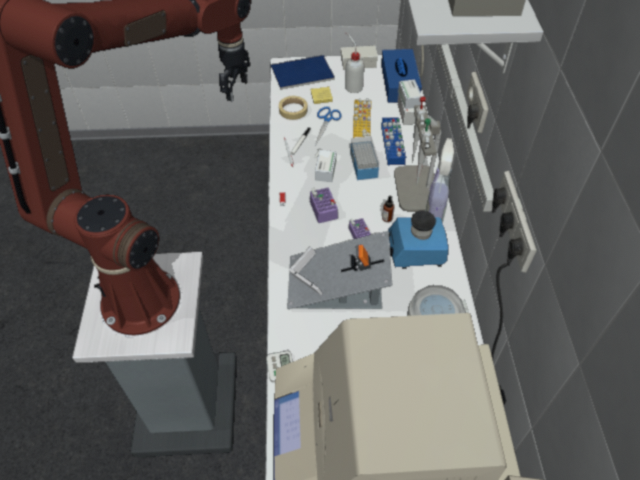

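The top view shows the large purple block at about (263,243), a smaller look-alike at (309,201), the stand's corner at (377,287), the orange tab at (398,195), the carton at (188,236), the USB stick at (242,299) and the timer at (491,305). In the side view the block is at (323,204) and the stand's corner at (295,272).

```bash
python3 - <<'E'
from h import *
import pickle
D=pickle.load(open('d0.pkl','rb'))
t=D['top']['frame'][:,:,::-1];s=D['side']['frame'][:,:,::-1]
def z(i,x,y,w,h,W,H): return cv2.resize(i[y:y+h,x:x+w],(W,H),interpolation=cv2.INTER_CUBIC)
m=np.zeros((600,800,3),np.uint8)
m[:,:400]=z(t,340,155,100,150,400,600)      # x4
m[:240,400:]=z(t,230,215,100,60,400,240)    # x4
m[240:480,400:]=z(s,280,230,120,72,400,240) # x3.333
m[480:,400:600]=z(s,300,180,50,30,200,120)  # x4
cv2.imwrite('pics/m1.png',m)
for n in('top','side'):
    f=D[n]['frame']; hsv=cv2.cvtColor(f,cv2.COLOR_RGB2HSV)
    for nm,lo,hi in(('purple',(120,70,40),(155,255,255)),('orange',(8,150,90),(20,255,255))):
        k=cv2.inRange(hsv,lo,hi); nn,l,st,ce=cv2.connectedComponentsWithStats(k)
        for i in range(1,nn):
            if st[i,4]>40: print(n,nm,st[i],ce[i].round(1))
E
```

```text
top purple [294 189  30  25 378] [309.2 201.3]
top purple [240 226  46  36 900] [264.2 243. ]
top orange [389 188  20  10 164] [398.2 192.8]
side purple [311 190  26  32 381] [323.9 207.9]
side purple [350 226  19  11  77] [357.8 231.5]
side orange [359 245  10  21 139] [363.1 255.6]
```

View pics/m1.png

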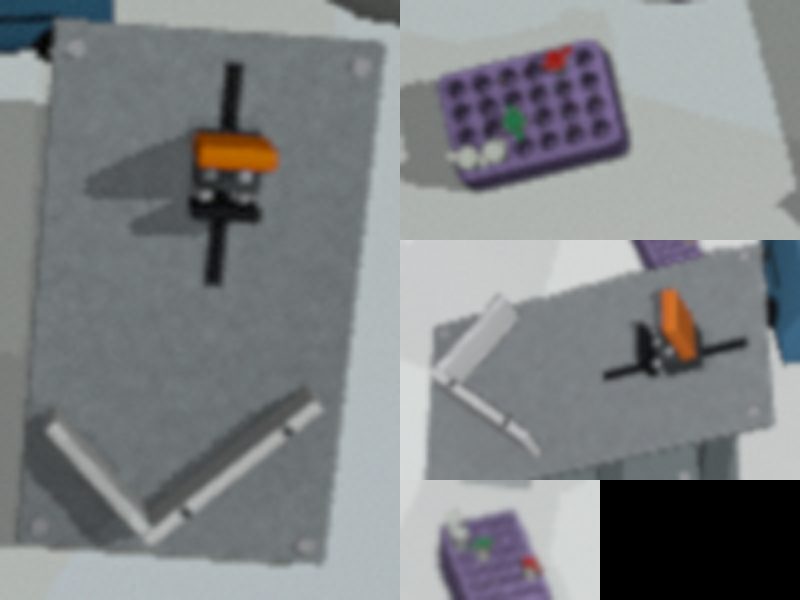

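```bash
cat > fit.py <<'E'
from h import *
import pickle
from scipy.optimize import least_squares, minimize
D=pickle.load(open('d0.pkl','rb'))
t,s=D['top'],D['side']
r2=2**.5
def rampR(yaw): return R.from_euler('zyx',[yaw,-np.radians(24),-0]).as_matrix()@R.from_euler('z',-45,degrees=True).as_matrix()
def up(u,l,z=0): return [(u+l)/r2 if 0 else (u-l)/r2,(u+l)/r2,z]
T=lambda x,y:(340+x/4,155+y/4); S=lambda x,y:(280+(x-400)/3.3333,230+(y-240)/3.3333)
C=[(t,T(150,540),[-6,-6,30]),(t,T(315,403),[112,-4,30]),(t,T(52,427),[-4,80,30]),(t,T(55,20),up(265,72)),(t,T(385,42),up(265,-100)),
   (s,S(757,248),up(265,72)),(s,S(775,422),up(265,-100)),(s,S(437,372),[-6,-6,30]),(s,S(540,452),[112,-4,30])]
def res(p): 
    M=rampR(p[3]); return np.concatenate([proj(c,M@(np.array(P)/1e3)+p[:3])-uv for c,uv,P in C])
o=least_squares(res,[.25,-.0,.03,-.05],loss='soft_l1')
print('ramp',o.x.round(4),res(o.x).reshape(-1,2).round(1).tolist())
# clamp: orange blob centroid: tab box
def clampuv(c,u):
    M=rampR(o.x[3]); P=[up(u+a,-23+b,h) for a in(-12,0) for b in(-20,20) for h in (21,63)]
    q=np.array([proj(c,M@(np.array(p)/1e3)+o.x[:3]) for p in P]); return q.min(0),q.max(0)
for u in(214,218,222): print(u,[np.round(clampuv(c,u),1).tolist() for c in(t,s)])
# block
H=[]
for c,box in((t,(235,220,55,50)),(s,(305,184,36,42))):
    f=c['frame'];hsv=cv2.cvtColor(f,cv2.COLOR_RGB2HSV);k=cv2.inRange(hsv,(115,50,25),(160,255,255));m=np.zeros_like(k)
    x,y,w,h=box;m[y:y+h,x:x+w]=k[y:y+h,x:x+w];n,l,st,_=cv2.connectedComponentsWithStats(m);m=(l==1+st[1:,4].argmax()).astype(np.uint8)
    hull=cv2.convexHull(np.argwhere(m)[:,::-1].astype(np.int32));H.append((c,hull[:,0].astype(np.float32)))
def cost(p):
    q=R.from_euler('z',p[3]).as_matrix();e=0
    B=np.array([[a,b,z] for a in(-.033,.033) for b in(-.049,.049) for z in(0,.044)])@q.T+[p[0],p[1],p[2]]
    for c,h in H:
        g=cv2.convexHull(np.array([proj(c,b) for b in B],np.float32))[:,0]
        i,_=cv2.intersectConvexConvex(g,h); e+=1-i/(cv2.contourArea(g)+cv2.contourArea(h)-i)
    return e
c0=atz(t,263,243,.03)
best=min((minimize(cost,[c0[0],c0[1],0,y],method='Nelder-Mead',options=dict(initial_simplex=np.array([c0[0],c0[1],0,y])+np.vstack([np.zeros(4),np.diag([.01,.01,.01,.1])]),maxiter=600)) for y in(0,.25,-.25,1.3,1.8)),key=lambda r:r.fun)
print('block',best.x.round(4),best.fun)
E
python3 fit.py
```

```text
ramp [ 0.4229  0.0419  0.0221 -0.0549] [[0.1, -0.2], [0.7, -0.8], [-0.4, -0.9], [-0.0, 0.1], [-0.7, -0.1], [0.4, -0.5], [-0.4, 2.3], [-1.6, 2.4], [-4.0, -2.4]]
214 [[[387.6, 188.1], [410.2, 198.7]], [[357.8, 246.6], [368.8, 269.2]]]
218 [[[387.8, 186.2], [410.4, 196.7]], [[359.3, 246.2], [370.2, 268.9]]]
222 [[[388.0, 184.3], [410.6, 194.8]], [[360.7, 245.8], [371.7, 268.5]]]
block [ 0.5072  0.3017 -0.01    0.1411] 0.3846385251068202
```

```bash
cat >> fit.py <<'E'
print('----')
C=C[:-1]
o=least_squares(res,o.x,loss='soft_l1')
print('ramp',o.x.round(4),res(o.x).reshape(-1,2).round(1).tolist())
for c,h in H: print(h.min(0),h.max(0))
q=[(240,235),(280,225.5),(286,249.5),(244.5,258)]
for z in(0.03,.044): 
    P=np.array([atz(t,*a,z)[:2] for a in q]);print(z,P.mean(0).round(4),[np.round(np.linalg.norm(P[i]-P[(i+1)%4]),4) for i in range(4)],np.degrees(np.arctan2(*(P[0]-P[1])[::-1])).round(1),np.degrees(np.arctan2(*(P[0]-P[3])[::-1])).round(1))
B=np.append(P.mean(0),.044);print('top centre in side',proj(s,B),'tcp cam offset',(R.from_quat(env.read_state()['tool_rot']).inv().apply(D['wrist']['position']-env.read_state()['tcp_pos'])).round(4))
big=cv2.resize(s['frame'][180:235,295:355,::-1],(600,550),interpolation=cv2.INTER_CUBIC);cv2.imwrite('pics/m2.png',big)
E
python3 fit.py | sed '1,/----/d'
```

```text
ramp [ 0.4217  0.0428  0.0273 -0.0578] [[-0.1, 0.2], [0.7, -0.4], [-0.7, -0.7], [-0.0, -0.2], [-0.3, -0.2], [0.2, -1.8], [-0.9, 1.1], [-2.2, 1.0]]
[240. 225.] [286. 261.]
[311. 189.] [336. 221.]
0.03 [0.508 0.299] [np.float64(0.0925), np.float64(0.0566), np.float64(0.0946), np.float64(0.0534)] 104.2 13.1
0.044 [0.5058 0.297 ] [np.float64(0.0913), np.float64(0.0559), np.float64(0.0934), np.float64(0.0528)] 104.2 13.1
top centre in side [322.9276576  200.46504421] tcp cam offset [ 7.640e-02 -1.000e-04 -1.345e-01]
```

View pics/m2.png

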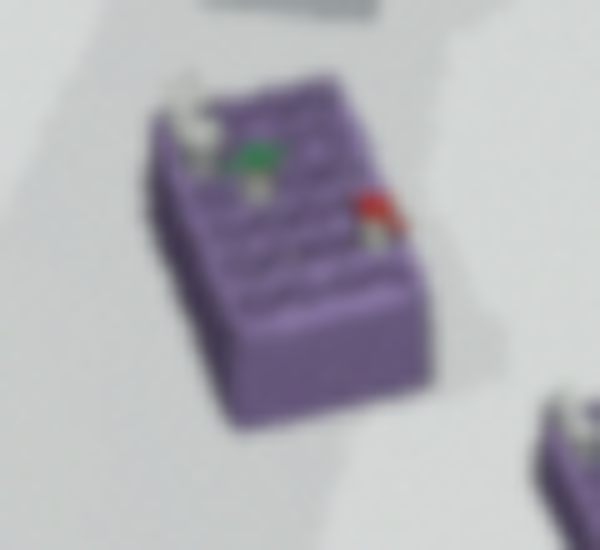

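```bash
cat > fb.py <<'E'
from h import *
import pickle
from scipy.optimize import least_squares
D=pickle.load(open('d0.pkl','rb'));t,s=D['top'],D['side']
W=lambda x,y:(295+x/10-.45,180+y/10-.45)
Q=[(1,1,1,t,(240,235)),(1,-1,1,t,(280.,225.5)),(-1,-1,1,t,(286,249.5)),
(-1,-1,0,t,(230+225/4,215+155/4)),(-1,1,0,t,(230+70/4,215+188/4)),
(1,1,1,s,W(340,72)),(-1,1,1,s,W(148,110)),(1,-1,1,s,W(425,290)),(-1,-1,1,s,W(232,328)),(-1,-1,0,s,W(235,433)),(1,-1,0,s,W(437,388))]
def res(p):
    X,Y,yaw,a,b,h,z=p;Rz=R.from_euler('z',yaw).as_matrix()
    return np.concatenate([proj(c,Rz@[i*a/2,j*b/2,0]+[X,Y,z+k*h])-uv for i,j,k,c,uv in Q])
o=least_squares(res,[.507,.3,.23,.066,.098,.044,0],loss='soft_l1');print(o.x.round(4),res(o.x).reshape(-1,2).round(1).tolist())
E
python3 fb.py
```

```text
[0.5053 0.2973 0.2374 0.058  0.0917 0.0448 0.003 ] [[-0.6, -1.1], [-0.2, -0.7], [-0.7, 0.5], [0.9, -1.1], [0.5, -0.4], [-0.9, -0.1], [-0.2, 0.1], [-0.4, 0.1], [-0.1, 0.6], [-0.3, -0.1], [-1.8, 0.1]]
```

```bash
python3 -m creep '[[[0,0,0],[-41,-17,7],1],[[0,0,0],[-41,-18,7],1],[[0,0,0],[-41,-17,7],1],[[0,0,0],[-41,-18,7],1],[[0,0,0],[-42,-17,7],1],[[0,0,0],[-42,-18,7],1],[[0,0,0],[-42,-18,8],1],[[0,0,0],[-42,-18,8],1]]' 40; python3 -m creep '[[[0,0,0.15],[0,0,0],1],[[0,0,0.15],[0,0,0],1],[[0,0,0.15],[0,0,0],1],[[0,0,0.15],[0,0,0],1],[[0,0,0.15],[0,0,0],1],[[0,0,0.15],[0,0,0],1],[[0,0,0],[0,0,0],1]]'
cat >> h.py <<'E'
def delta(pos,Rm):
    s=env.read_state(); q=R.from_quat(s['tool_rot'])
    print('turn',(q.inv()*R.from_matrix(Rm)).as_rotvec().round(3),'shift mm',(q.inv().apply(np.array(pos)-s['tcp_pos'])*1e3).round(1),'(in target axes)',(np.array(Rm).T@(np.array(pos)-s['tcp_pos'])*1e3).round(1),'tcp',s['tcp_pos'].round(4),'F',s['ft_force'].round(1),'j',s['joint_positions'].round(2),'t',s['clock'])
def tool(z,y):
    z=np.array(z,float);z/=np.linalg.norm(z);y=np.array(y,float);y-=z*(y@z);y/=np.linalg.norm(y);return np.array([np.cross(y,z),y,z]).T
E
python3 - <<'E'
from h import *
delta([.505,.298,.16],tool([0,0,-1],[np.cos(.237),np.sin(.237),0]))
c=shot('wrist','w1.png');import pickle;pickle.dump(c,open('w1.pkl','wb'))
E
```

```text
clock: 0.95
tcp_pos: [0.5057, 0.2975, 0.1808]
tool_rot: [0.216, 0.976, -0.0, -0.0]
ft_force: [0.5, 0.8, 0.3]
opening: 0.997
gripper_force: 0.0
clock: 1.65
tcp_pos: [0.5047, 0.299, 0.1808]
tool_rot: [0.619, 0.785, -0.0, -0.0]
ft_force: [-0.4, 0.2, -0.2]
opening: 1.0
gripper_force: 0.0
turn [-0.001  0.    -0.001] shift mm [-1.   0.1 20.8] (in target axes) [-1.   0.1 20.8] tcp [0.5047 0.299  0.1808] F [-0.4  0.2 -0.2] j [ 0.42  0.19  1.76 -0.    1.19  0.18] t 1.65
```

View pics/w1.png

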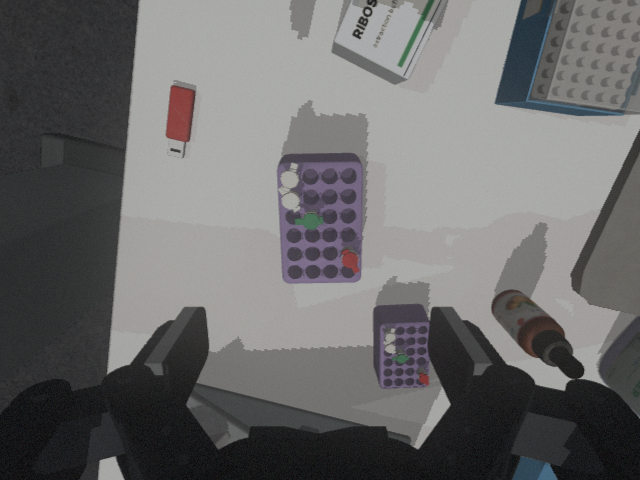

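The wrist view shows the purple block square in the image with its top face spanning about (281–362, 163–282) and the fingers on either side, the red USB stick at (180,120), and the small look-alike at (402,350).

```bash
python3 - <<'E'
from h import *
import pickle
c=pickle.load(open('w1.pkl','rb'))
print(c['position'])
P=np.array([atz(c,u,v,.044)[:2] for u,v in((279,163),(361,162),(362,282),(284,282.5))])
print(P.round(4).tolist(),P.mean(0),[np.linalg.norm(P[i]-P[(i+1)%4]).round(4) for i in range(4)],np.arctan2(*(P[1]-P[0])[::-1]),np.arctan2(*(P[2]-P[3])[::-1]),np.arctan2(*-(P[2]-P[1])[[0,1]]*[1,-1]) )
g=P.mean(0);yaw=.237
delta([g[0],g[1],.02],tool([0,0,-1],[np.cos(yaw),np.sin(yaw),0]))
E
```

```text
[0.48751247 0.37378205 0.31554799]
[[0.4682, 0.3371], [0.5242, 0.3513], [0.5496, 0.2627], [0.4908, 0.2481]] [0.50818365 0.29980911] [np.float64(0.0577), np.float64(0.0921), np.float64(0.0606), np.float64(0.0918)] 0.2486652947544217 0.24361797186608 -2.8622197599177195
turn [-0.001  0.     0.002] shift mm [ -0.    3.7 160.9] (in target axes) [-1.000e-01  3.600e+00  1.609e+02] tcp [0.5047 0.299  0.1809] F [-0.7 -0.1  0.9] j [0.42 0.19 1.76 0.   1.19 0.18] t 1.7
```

```bash
python3 -m creep '[[[0,0,-0.015],[0,3,35],1],[[0,0,0],[0,0,40],1],[[0,0,0],[0,0,40],1],[[0,0,0],[0,0,30],1],[[0,0,0],[0,0,15],1],[[0,0,0],[0,0,5],1],[[0,0,0],[0,0,0],1]]'; python3 -m creep '[[[0,0,0],[0,0,0],0.6],[[0,0,0],[0,0,0],0.5],[[0,0,0],[0,0,0],0.4],[[0,0,0],[0,0,0],0.4],[[0,0,0],[0,0,0],0.4]]' 40
```

```text
clock: 2.4
tcp_pos: [0.5082, 0.3, 0.0165]
tool_rot: [0.613, 0.79, 0.0, 0.0]
ft_force: [-0.5, -0.9, 0.2]
opening: 1.0
gripper_force: 0.0
clock: 2.9
tcp_pos: [0.5092, 0.3005, 0.0186]
tool_rot: [0.613, 0.79, 0.001, 0.001]
ft_force: [-1.3, 0.1, 5.7]
opening: 0.766
gripper_force: 47.9
```

```bash
python3 -m creep '[[[0,0,0],[0,0,0],1],[[0,0,0],[0,0,-3],1],[[0,0,0],[0,0,-3],1],[[0,0,0],[0,0,0],1]]'; python3 -m creep '[[[0,0,0],[0,0,0],0.6],[[0,0,0],[0,0,0],0.5],[[0,0,0],[0,0,0],0.4],[[0,0,0],[0,0,0],0.4],[[0,0,0],[0,0,0],0.4]]' 40
```

```text
clock: 3.3
tcp_pos: [0.5084, 0.3, 0.0229]
tool_rot: [0.613, 0.79, 0.001, 0.0]
ft_force: [0.1, -0.2, 0.4]
opening: 1.0
gripper_force: 0.0
clock: 3.8
tcp_pos: [0.5086, 0.3001, 0.0227]
tool_rot: [0.613, 0.79, 0.001, 0.0]
ft_force: [1.0, 0.1, 1.6]
opening: 0.765
gripper_force: 47.6
```

```bash
python3 -m creep '[[[0,0,0],[0,0,-10],0.4],[[0,0,0],[0,0,-30],0.4],[[0,0,0],[0,0,-40],0.4],[[0,0,0],[0,0,-40],0.4],[[0,0,0],[0,0,-40],0.4],[[0,0,0],[0,0,-30],0.4],[[0,0,0],[0,0,-10],0.4],[[0,0,0],[0,0,0],0.4]]'
cat >> h.py <<'E'
r2=2**.5
def rampR(yaw): return R.from_euler('zy',[yaw,-np.radians(24)]).as_matrix()@R.from_euler('z',-45,degrees=True).as_matrix()
class Ramp:
    def __init__(s,p): s.o=np.array(p[:3]);s.M=rampR(p[3])
    def w(s,P): return s.o+s.M@(np.array(P)/1e3)
    def l(s,W): return s.M.T@(np.array(W)-s.o)*1e3
    def tool(s,sg=1): return tool(-s.M[:,2],sg*s.M[:,1])
RP=Ramp([.4217,.0428,.029,-.0578])
E
python3 - <<'E'
from h import *
print(RP.M.round(3)); 
for h in (22.7,102.7): print(RP.w([70,68,h])); delta(RP.w([70,68,h]),RP.tool())
E
```

```text
clock: 4.6
tcp_pos: [0.508, 0.3, 0.2233]
tool_rot: [0.613, 0.79, 0.001, 0.0]
ft_force: [-1.3, -0.0, -4.3]
opening: 0.758
gripper_force: 47.2
[[ 0.608  0.682 -0.407]
 [-0.747  0.665  0.   ]
 [ 0.271  0.304  0.914]]
[0.50138802 0.03575112 0.08932763]
turn [-0.372 -0.199 -0.47 ] shift mm [-254.3  -72.3  133.8] (in target axes) [-157.  -220.9  119.7] tcp [0.508  0.3    0.2233] F [-1.3 -0.  -4.3] j [0.41 0.16 1.71 0.   1.27 0.16] t 4.6
[0.46884908 0.03575112 0.16241127]
turn [-0.372 -0.199 -0.47 ] shift mm [-246.2 -103.7   60.6] (in target axes) [-157.  -220.9   39.7] tcp [0.508  0.3    0.2233] F [-1.3 -0.  -4.3] j [0.41 0.16 1.71 0.   1.27 0.16] t 4.6
```

```bash
python3 -m creep '[[[0,0,0],[-15,-7,2],0.4],[[0,0,0],[-35,-15,5],0.4],[[0,0,0],[-40,-17,5],0.4],[[0,0,0],[-40,-17,5],0.4],[[0,0,0],[-40,-17,5],0.4],[[0,0,0],[-40,-17,5],0.4],[[0,0,0],[-25,-10,5],0.4],[[0,0,0],[-10,-4,3],0.4]]'; python3 -m creep '[[[-0.074,-0.04,-0.094],[0,0,0],0.4],[[-0.074,-0.04,-0.094],[0,0,0],0.4],[[-0.074,-0.04,-0.094],[0,0,0],0.4],[[-0.074,-0.04,-0.094],[0,0,0],0.4],[[-0.074,-0.04,-0.094],[0,0,0],0.4],[[0,0,0],[0,0,0],0.4],[[0,0,0],[0,0,0],0.4]]'
python3 - <<'E'
from h import *
import pickle
delta(RP.w([70,68,22.7]),RP.tool()); print(RP.l(env.read_state()['tcp_pos']))
c=shot('wrist','w2.png');pickle.dump(c,open('w2.pkl','wb'))
E
```

```text
clock: 5.4
tcp_pos: [0.4643, 0.034, 0.1834]
tool_rot: [0.614, 0.789, -0.003, -0.003]
ft_force: [-0.5, -0.0, -4.2]
opening: 0.761
gripper_force: 47.0
clock: 6.1
tcp_pos: [0.4663, 0.0369, 0.1854]
tool_rot: [0.401, 0.893, 0.083, 0.187]
ft_force: [-0.1, -0.3, -3.1]
opening: 0.762
gripper_force: 47.1
turn [-0.007 -0.003 -0.001] shift mm [  3.5  -5.3 102.1] (in target axes) [  3.8  -6.  102. ] tcp [0.4663 0.0369 0.1854] F [-0.1 -0.3 -3.1] j [-0.09 -0.34  2.29  0.05  0.78 -0.85] t 6.1
[ 73.79599756  73.98303661 124.73404829]
```

View pics/w2.png

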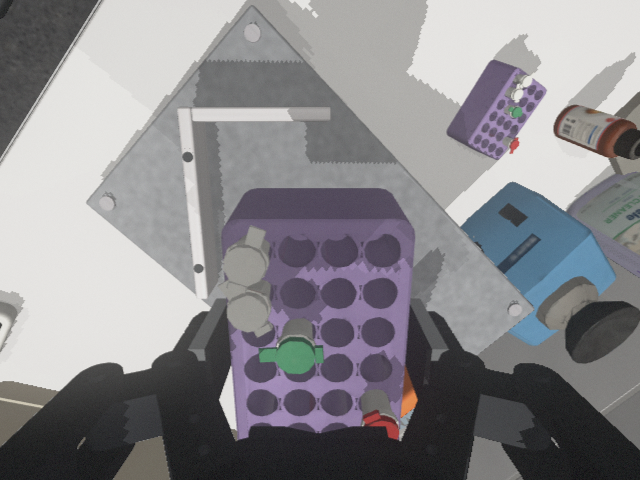

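The wrist view shows the held block centred between the jaws, square with the fences: corner tops at about (180,108)/(191,121), the short fence ending at (330,113), the long one at (202,297), and the uphill-left plate corner at (530,310).

```bash
python3 - <<'E'
from h import *
import pickle
from scipy.optimize import least_squares
D=pickle.load(open('d0.pkl','rb'));t=D['top'];c=pickle.load(open('w2.pkl','rb'))
up=lambda u,l,z=0:[(u-l)/r2,(u+l)/r2,z]
T=lambda x,y:(340+x/4,155+y/4)
C=[(t,T(150,540),[-6,-6,30]),(t,T(315,403),[112,-4,30]),(t,T(52,427),[-4,80,30]),(t,T(55,20),up(265,72)),(t,T(385,42),up(265,-100)),
(c,(179,108),[-8,-8,30]),(c,(191.5,121),[0,0,30]),(c,(330,119.5),[0,80,30]),(c,(330,107.5),[-8,80,30]),(c,(196,298),[112,-8,30]),(c,(531,310),up(265,72))]
def res(p,C=C):
    q=Ramp(p); return np.concatenate([proj(k,q.w(P))-uv for k,uv,P in C])
p0=[.4217,.0428,.029,-.0578]
for CC in(C,C[5:]):
    o=least_squares(res,p0,args=(CC,),loss='soft_l1');print(o.x.round(4),res(o.x,CC).reshape(-1,2).round(1).tolist())
# block lateral/yaw in ramp: top face edges of block (z=44 at tcp+..): left edge x=232?, right 410
# clamp seen in top
q=Ramp(o.x);s=env.read_state();print('tcp in ramp',q.l(s['tcp_pos']))
h=q.l(s['tcp_pos'])[2]-22.7+44
for uv in((232,330),(413,330),(223,240),(414,240),(238,212),(400,212)):
    # intersect with plane at height h
    p,d=ray(c,*uv);n=q.M[:,2];k=((q.o+n*h/1e3-p)@n)/(d@n);print(uv,q.l(p+k*d).round(1))
E
```

```text
[ 0.4228  0.0435  0.0269 -0.0644] [[-0.5, -0.3], [0.6, -0.7], [-0.8, -1.4], [0.5, -0.9], [0.2, -0.3], [-1.9, -1.3], [0.7, 0.3], [-0.5, 2.6], [-0.3, 0.1], [-0.1, -2.4], [2.4, -0.1]]
[ 0.4232  0.0436  0.0263 -0.0664] [[-1.3, -1.3], [1.3, 0.3], [-0.4, 2.9], [-0.2, 0.5], [0.0, -2.9], [1.5, -0.0]]
tcp in ramp [ 74.72269904  75.09239981 128.34585108]
(232, 330) [ 65.9  45.5 149.6]
(413, 330) [ 65.2 106.3 149.6]
(223, 240) [ 34.   44.6 149.6]
(414, 240) [ 33.5 104.  149.6]
(238, 212) [ 25.   49.8 149.6]
(400, 212) [ 24.6  99.  149.6]
```

```bash
sed -i 's/^RP=.*/RP=Ramp([.4228,.0435,.0275,-.064])/' h.py; python3 -m creep '[[[-0.007,-0.003,0.005],[2,-5,15],0.4],[[0,0,0],[0,0,25],0.4],[[0,0,0],[0,0,25],0.4],[[0,0,0],[0,0,15],0.4],[[0,0,0],[0,0,10],0.4],[[0,0,0],[0,0,5],0.4],[[0,0,0],[0,0,0],0.4],[[0,0,0],[0,0,0],0.4]]'
python3 -c "
from h import *
delta(RP.w([72,70,22.7]),RP.tool()); print(RP.l(env.read_state()['tcp_pos']))"
```

```text
clock: 6.95
tcp_pos: [0.503, 0.0348, 0.0993]
tool_rot: [0.402, 0.891, 0.087, 0.192]
ft_force: [1.2, -0.1, -4.2]
opening: 0.762
gripper_force: 46.9
turn [0.004 0.004 0.002] shift mm [ 2.2 -1.2 10.3] (in target axes) [ 2.2 -1.2 10.3] tcp [0.503  0.0348 0.0993] F [ 1.2 -0.1 -4.2] j [-0.09 -0.09  2.29  0.08  0.52 -0.87] t 6.95
[74.17780585 71.18926398 33.01063033]
```

```bash
python3 -m creep '[[[0,0,0],[2,-1,5],0.4],[[0,0,0],[0,0,2],0.4],[[0,0,0],[0,0,0],0.4]]';python3 -m creep '[[[0,0,0],[0,0,1.5],0.4],[[0,0,0],[0,0,0],0.4]]';python3 -m creep '[[[0,0,0],[0,0,1],0.4],[[0,0,0],[0,0,0],0.4]]'
```

```text
clock: 7.25
tcp_pos: [0.5035, 0.0359, 0.0924]
tool_rot: [0.402, 0.891, 0.087, 0.192]
ft_force: [-5.4, 2.3, 4.2]
opening: 0.761
gripper_force: 48.5
clock: 7.45
tcp_pos: [0.5038, 0.036, 0.0921]
tool_rot: [0.402, 0.891, 0.086, 0.191]
ft_force: [-15.4, 2.2, 18.8]
opening: 0.763
gripper_force: 50.9
clock: 7.65
tcp_pos: [0.5042, 0.0361, 0.0919]
tool_rot: [0.401, 0.892, 0.086, 0.191]
ft_force: [-21.0, 2.4, 27.0]
opening: 0.763
gripper_force: 52.9
```

```bash
python3 -m creep '[[[0,0,0],[0,0,-2.5],0.4],[[0,0,0],[0,0,0],0.4]]'; python3 -m creep '[[[0,0,0],[0,0,0],0.85],[[0,0,0],[0,0,0],0.9],[[0,0,0],[0,0,0],1],[[0,0,0],[0,0,0],1],[[0,0,0],[0,0,0],1],[[0,0,0],[0,0,0],1]]'
python3 - <<'E'
from h import *
c=shot('wrist','w3.png');import pickle;pickle.dump(c,open('w3.pkl','wb'))
E
```

```text
clock: 7.85
tcp_pos: [0.5038, 0.0357, 0.0923]
tool_rot: [0.402, 0.891, 0.087, 0.193]
ft_force: [-0.5, 0.7, -4.7]
opening: 0.764
gripper_force: 48.1
clock: 8.45
tcp_pos: [0.5035, 0.0356, 0.0914]
tool_rot: [0.402, 0.891, 0.086, 0.192]
ft_force: [-1.3, -0.6, -0.1]
opening: 1.001
gripper_force: 0.4
```

View pics/w3.png

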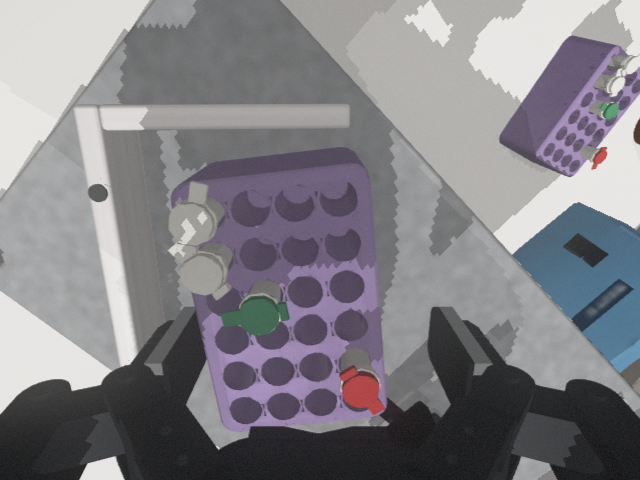

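The block is released and rests against the lower (left) finger, turned by about 5°, with its far end at (270,160) still short of the short fence at y≈128. I lift the fingers away so it can slide home.

```bash
python3 -m creep '[[[0,0,0],[0,0,-8],1],[[0,0,0],[0,0,-12],1],[[0,0,0],[0,0,-15],1],[[0,0,0],[0,0,-20],1],[[0,0,0],[0,0,-20],1],[[0,0,0],[0,0,-15],1],[[0,0,0],[0,0,-5],1],[[0,0,0],[0,0,0],1]]'; python3 - <<'E'
from h import *
c=shot('wrist','w4.png');import pickle;pickle.dump(c,open('w4.pkl','wb'))
print(RP.l(env.read_state()['tcp_pos']))
E
```

```text
clock: 9.3
tcp_pos: [0.465, 0.0356, 0.1795]
tool_rot: [0.402, 0.891, 0.087, 0.193]
ft_force: [-0.3, 0.3, -0.9]
opening: 0.999
gripper_force: 0.0
[ 71.58882829  69.50692919 120.92462848]
```

View pics/w4.png

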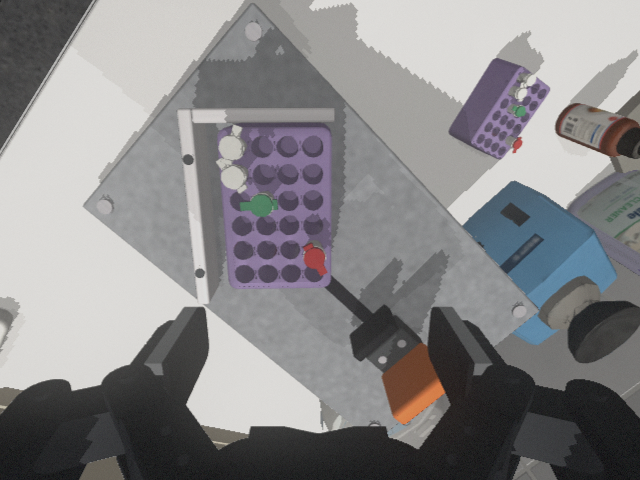

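The block has slid down square to the fences: its top face spans (220–330, 124–288). The pad's downhill face is at about (370,320) and the orange tab at (413,380). I compute how far from home it is.

```bash
python3 - <<'E'
from h import *
import pickle
c=pickle.load(open('w4.pkl','rb'));q=RP
def pl(u,v,h):
    p,d=ray(c,u,v);n=q.M[:,2];k=((q.o+n*h/1e3-p)@n)/(d@n);return q.l(p+k*d).round(1)[:2]
for uv in((218,126),(330,125),(330,288),(229,288)): print(uv,pl(*uv,44))
for uv in((192,122),(332,121),(208,302),(178,110)): print('fence',uv,pl(*uv,30))
# tab uphill face top edge, pad
for uv,h in(((441,376),63),((400,424),63),((384,374),63),((425,347),63),((351,350),34),((389,308),34)):
    x,y=pl(*uv,h);print('clamp',uv,'uphill',((x+y)/r2).round(1),'left',((y-x)/r2).round(1))
s=env.read_state()
# target: closed fingertip behind tab; current orientation tool
E
```

```text
(218, 126) [ 1.1 17.7]
(330, 125) [ 0.4 77.4]
(330, 288) [95.8 78.6]
(229, 288) [95.8 17. ]
fence (192, 122) [-0.7 -0.2]
fence (332, 121) [-1.4 79. ]
fence (208, 302) [112.6  -1. ]
fence (178, 110) [-7.1 -7.4]
clamp (441, 376) uphill 205.6 left 0.3
clamp (400, 424) uphill 215.5 left -41.1
clamp (384, 374) uphill 180.1 left -23.1
clamp (425, 347) uphill 183.1 left 6.5
clamp (351, 350) uphill 170.1 left -37.4
clamp (389, 308) uphill 164.4 left 1.9
```

```bash
python3 -m creep '[[[0,0,0],[10,20,0],0.3],[[0,0,0],[12,22,0],0],[[0,0,0],[0,0,0],0],[[0,0,0],[0,0,20],0],[[0,0,0],[0,0,30],0],[[0,0,0],[0,0,25],0],[[0,0,0],[0,0,14],0],[[0,0,0],[0,0,0],0]]'; python3 - <<'E'
from h import *
s=env.read_state();print(RP.l(s['tcp_pos']),s['ft_force'])
c=shot('wrist','w5.png')
E
```

```text
clock: 10.15
tcp_pos: [0.5139, 0.0792, 0.1]
tool_rot: [0.402, 0.892, 0.085, 0.189]
ft_force: [0.4, -0.5, -0.1]
opening: 0.0
gripper_force: 0.0
[ 47.61430825 108.2510533   29.14421122] [ 0.38622058 -0.46743477 -0.11656088]
```

View pics/w5.png

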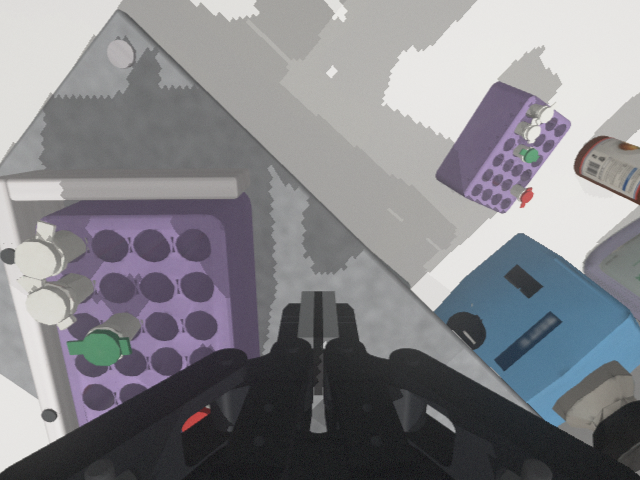

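The closed fingers stand at (320,310), to the right of the block, whose base edge is at x≈258. I'll nudge it along tool −y, watching the force.

```bash
python3 -m creep '[[[0,0,0],[0,-5,0],0],[[0,0,0],[0,-5,0],0],[[0,0,0],[0,-2,0],0],[[0,0,0],[0,-2,0],0],[[0,0,0],[0,-2,0],0],[[0,0,0],[0,-2,0],0],[[0,0,0],[0,0,0],0]]';python3 -m creep '[[[0,0,0],[0,-2,0],0],[[0,0,0],[0,-2,0],0],[[0,0,0],[0,0,0],0]]'; python3 - <<'E'
from h import *
s=env.read_state();print(RP.l(s['tcp_pos']),s['ft_force']@RP.M)
E
```

```text
clock: 10.9
tcp_pos: [0.5038, 0.0679, 0.0983]
tool_rot: [0.402, 0.891, 0.086, 0.192]
ft_force: [0.1, 0.5, 0.8]
opening: 0.002
gripper_force: 0.0
clock: 11.2
tcp_pos: [0.501, 0.0653, 0.0969]
tool_rot: [0.402, 0.891, 0.086, 0.192]
ft_force: [1.2, -0.3, 0.6]
opening: 0.002
gripper_force: 0.0
[49.49463345 89.25259217 31.55959204] [1.15820807 0.82210104 0.08056917]
```

```bash
python3 -m creep '[[[0,0,0],[0,-2,0],0],[[0,0,0],[0,-2,0],0],[[0,0,0],[0,0,0],0]]';python3 -m creep '[[[0,0,0],[0,-1,0],0],[[0,0,0],[0,-1,0],0],[[0,0,0],[0,0,0],0]]'; python3 - <<'E'
from h import *
for i in range(3):
    s=env.read_state();print(RP.l(s['tcp_pos']),s['ft_force']@RP.M)
    c=shot('wrist','w6.png')
E
```

```text
clock: 11.5
tcp_pos: [0.4982, 0.0626, 0.0955]
tool_rot: [0.402, 0.891, 0.086, 0.192]
ft_force: [0.2, 0.2, -0.0]
opening: 0.003
gripper_force: 0.0
clock: 11.8
tcp_pos: [0.497, 0.0614, 0.0951]
tool_rot: [0.402, 0.891, 0.086, 0.192]
ft_force: [0.4, -0.8, 0.3]
opening: -0.002
gripper_force: 0.0
[49.48872177 83.3017928  31.54638143] [ 0.93799646 -0.18664292  0.13166165]
[49.53539495 83.32777199 31.55232774] [-0.85711652  0.64860117  0.11451935]
[49.54382777 83.35036399 31.54836802] [ 0.56926727 -1.29137588  0.44419411]
```

View pics/w6.png

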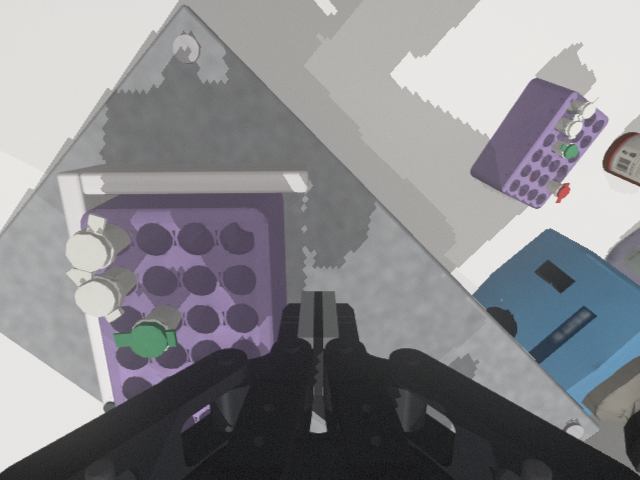

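The block has moved close to the long fence: its base edge is at x≈287 and the fence ends at 307. I continue until the force rises.

```bash
for i in 1; do python3 -m creep '[[[0,0,0],[0,-1,0],0],[[0,0,0],[0,-1,0],0],[[0,0,0],[0,0,0],0]]'; python3 -m creep '[[[0,0,0],[0,-0.7,0],0],[[0,0,0],[0,-0.7,0],0],[[0,0,0],[0,0,0],0]]'; done
```

```text
clock: 12.25
tcp_pos: [0.4957, 0.06, 0.0945]
tool_rot: [0.402, 0.891, 0.086, 0.192]
ft_force: [-0.5, -0.6, 0.5]
opening: 0.002
gripper_force: 0.0
clock: 12.55
tcp_pos: [0.4949, 0.0592, 0.0943]
tool_rot: [0.402, 0.891, 0.087, 0.192]
ft_force: [0.2, 0.8, 0.5]
opening: 0.0
gripper_force: 0.5
```

```bash
python3 -m creep '[[[0,0,0],[0,-0.8,0],0],[[0,0,0],[0,0,0],0]]'; python3 -m creep '[[[0,0,0],[0,-0.8,0],0],[[0,0,0],[0,0,0],0]]';python3 -m creep '[[[0,0,0],[0,-0.8,0],0],[[0,0,0],[0,0,0],0]]'; python3 - <<'E'
from h import *
s=env.read_state();print(RP.l(s['tcp_pos']),s['ft_force']@RP.M)
E
```

```text
clock: 12.75
tcp_pos: [0.4948, 0.0591, 0.0943]
tool_rot: [0.402, 0.891, 0.087, 0.192]
ft_force: [2.3, 4.3, -0.6]
opening: -0.001
gripper_force: 2.2
clock: 12.95
tcp_pos: [0.4947, 0.0589, 0.0945]
tool_rot: [0.402, 0.891, 0.088, 0.193]
ft_force: [2.9, 6.8, 0.0]
opening: 0.001
gripper_force: 3.3
clock: 13.15
tcp_pos: [0.4947, 0.0588, 0.0947]
tool_rot: [0.402, 0.891, 0.088, 0.193]
ft_force: [3.4, 9.7, 0.1]
opening: 0.002
gripper_force: 4.2
[49.94559078 79.93521876 32.11888011] [-5.20597855  8.8022745  -1.29812034]
```

```bash
python3 -m creep '[[[0,0,0],[0,4,0],0],[[0,0,0],[0,6,0],0],[[0,0,0],[0,3,-20],0],[[0,0,0],[0,0,-40],0],[[0,0,0],[0,0,-30],0],[[0,0,0],[0,0,0],0],[[0,0,0],[0,0,0],0]]'; python3 - <<'E'
from h import *
import pickle
s=env.read_state();print(RP.l(s['tcp_pos']),s['ft_force']@RP.M)
c=shot('wrist','w7.png');pickle.dump(c,open('w7.pkl','wb'))
E
```

```text
clock: 13.85
tcp_pos: [0.4654, 0.066, 0.18]
tool_rot: [0.402, 0.891, 0.086, 0.193]
ft_force: [0.5, -0.1, -0.1]
opening: 0.001
gripper_force: 0.0
[ 49.74568925  90.62541415 122.01056629] [ 0.32784357  0.24137936 -0.32867377]
```

View pics/w7.png

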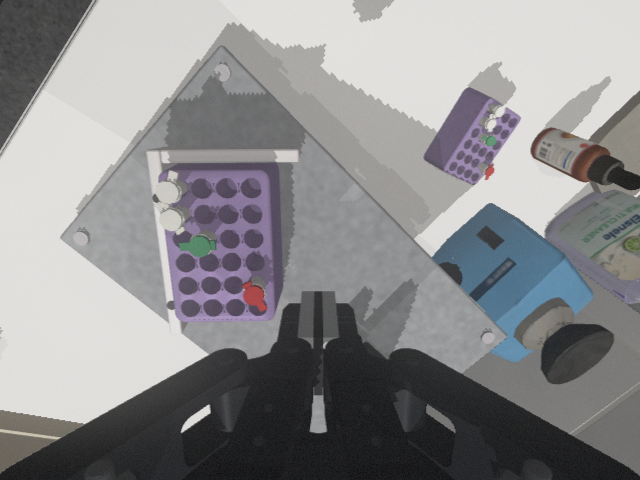

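The block now looks home, with its top face at (160–272, 163–320) touching both fences. That picture used up my viewing budget (one over), so from here on I work by numbers only, and go behind the clamp tab.

```bash
python3 -m creep '[[[0,0,0],[-20,10,-10],0],[[0,0,0],[-35,17,0],0],[[0,0,0],[-35,17,0],0],[[0,0,0],[-30,14,0],0],[[0,0,0],[-19,9,0],0],[[0,0,0],[0,0,0],0]]'; python3 -m creep '[[[0,0,-0.131],[0,0,0],0],[[0,0,-0.131],[0,0,0],0],[[0,0,-0.131],[0,0,0],0],[[0,0,-0.131],[0,0,0],0],[[0,0,-0.131],[0,0,0],0],[[0,0,-0.13],[0,0,0],0],[[0,0,0],[0,0,0],0]]'; cat > cl.py <<'E'
from h import *
s=env.read_state();x,y,z=RP.l(s['tcp_pos']);print('uphill',(x+y)/r2,'left',(y-x)/r2,'h',z,'t',s['clock'])
M=RP.M@np.array([[1,-1,0],[1,1,0],[0,0,r2]])/r2  # uphill,left,normal
print('F up/left/n',(s['ft_force']@M).round(1),'j',s['joint_positions'].round(2))
T=np.array([-M[:,0],M[:,1],-M[:,2]]).T
print('turn',(R.from_quat(s['tool_rot']).inv()*R.from_matrix(T)).as_rotvec().round(3))
E
python3 cl.py
```

```text
clock: 14.5
tcp_pos: [0.5928, 0.0048, 0.2463]
tool_rot: [0.403, 0.891, 0.086, 0.192]
ft_force: [-0.0, 0.6, 0.4]
opening: 0.002
gripper_force: 0.0
clock: 15.2
tcp_pos: [0.5887, 0.0069, 0.2439]
tool_rot: [0.03, 0.978, 0.007, 0.208]
ft_force: [-0.3, 0.3, 0.5]
opening: 0.001
gripper_force: 0.0
uphill 241.37910940554966 left -21.210831900486472 h 130.20557500583516 t 15.2
F up/left/n [-0.1  0.3  0.6] j [-0.14 -0.11  1.99  0.07  0.84 -1.68]
turn [ 0.001 -0.     0.002]
```

```bash
python3 -m creep '[[[0,0,0],[-5,-2,0],0],[[0,0,0],[0,0,20],0],[[0,0,0],[0,0,30],0],[[0,0,0],[0,0,25],0],[[0,0,0],[0,0,10],0],[[0,0,0],[0,0,0],0],[[0,0,0],[0,0,0],0]]'; python3 cl.py
```

```text
clock: 15.9
tcp_pos: [0.6302, 0.004, 0.1721]
tool_rot: [0.031, 0.977, 0.007, 0.21]
ft_force: [0.4, 0.4, 1.4]
opening: -0.002
gripper_force: 0.0
uphill 250.33550497919921 left -23.546153120532438 h 47.71432281421111 t 15.9
F up/left/n [1.  0.5 1.1] j [-0.13  0.07  1.96  0.08  0.69 -1.69]
turn [0.    0.005 0.001]
```

```bash
python3 -m creep '[[[0,0,0],[5,0,0],0],[[0,0,0],[5,0,0],0],[[0,0,0],[5,0,0],0],[[0,0,0],[3,0,0],0],[[0,0,0],[3,0,0],0],[[0,0,0],[3,0,0],0],[[0,0,0],[3,0,0],0]]'; python3 cl.py;  python3 -m creep '[[[0,0,0],[3,0,0],0],[[0,0,0],[3,0,0],0],[[0,0,0],[3,0,0],0],[[0,0,0],[3,0,0],0],[[0,0,0],[3,0,0],0],[[0,0,0],[3,0,0],0]]'; python3 cl.py
```

```text
clock: 16.6
tcp_pos: [0.6076, 0.0055, 0.1622]
tool_rot: [0.031, 0.976, 0.006, 0.214]
ft_force: [9.5, -0.1, -1.9]
opening: 0.002
gripper_force: 3.8
uphill 225.5397734549778 left -23.642560994832483 h 47.86027012928227 t 16.6
F up/left/n [ 7.9  0.4 -5.6] j [-0.13  0.03  2.03  0.09  0.65 -1.7 ]
turn [0.    0.012 0.001]
clock: 17.2
tcp_pos: [0.5938, 0.0062, 0.1568]
tool_rot: [0.031, 0.976, 0.006, 0.216]
ft_force: [9.7, 0.8, -1.2]
opening: -0.0
gripper_force: 4.2
uphill 210.73567389529558 left -23.866508398142702 h 48.60911765836023 t 17.2
F up/left/n [ 8.3  1.3 -5. ] j [-0.14  0.01  2.06  0.09  0.64 -1.71]
turn [-0.     0.017  0.001]
```

```bash
python3 -m creep '[[[0,0,0],[3,0,0],0],[[0,0,0],[3,0,0],0],[[0,0,0],[3,0,0],0],[[0,0,0],[3,0,0],0],[[0,0,0],[3,0,0],0],[[0,0,0],[3,0,0],0],[[0,0,0],[3,0,0],0],[[0,0,0],[3,0,0],0]]'; python3 cl.py;  python3 -m creep '[[[0,0,0],[1.5,0,0],0],[[0,0,0],[1.5,0,0],0],[[0,0,0],[1,0,0],0],[[0,0,0],[1,0,0],0]]'; python3 cl.py
```

```text
clock: 18.0
tcp_pos: [0.5721, 0.0076, 0.1472]
tool_rot: [0.031, 0.976, 0.006, 0.217]
ft_force: [9.7, 0.3, -1.2]
opening: 0.0
gripper_force: 4.2
uphill 187.01473011165433 left -24.016312602450668 h 48.584671606406836 t 18.0
F up/left/n [ 8.3  0.9 -5.1] j [-0.14 -0.02  2.12  0.1   0.61 -1.72]
turn [-0.001  0.018  0.001]
clock: 18.4
tcp_pos: [0.5676, 0.0078, 0.1452]
tool_rot: [0.031, 0.976, 0.006, 0.216]
ft_force: [9.2, 0.6, -0.8]
opening: 0.002
gripper_force: 4.1
uphill 182.08411429509826 left -24.05503810408771 h 48.57937033340833 t 18.4
F up/left/n [ 8.1  1.1 -4.5] j [-0.14 -0.03  2.13  0.1   0.61 -1.72]
turn [-0.001  0.018  0.001]
```

```bash
python3 -m creep '[[[0,0,0],[1,0,0],0],[[0,0,0],[1,0,0],0],[[0,0,0],[0,0,0],0]]'|grep ft; python3 cl.py;  python3 -m creep '[[[0,0,0],[1,0,0],0],[[0,0,0],[1,0,0],0]]'|grep ft; python3 cl.py
```

```text
ft_force: [9.2, 0.8, -0.4]
uphill 179.86062324688146 left -24.065857760857007 h 48.55406456091164 t 18.7
F up/left/n [ 8.2  1.4 -4.1] j [-0.14 -0.03  2.13  0.1   0.61 -1.72]
turn [-0.001  0.017  0.001]
ft_force: [10.0, -0.2, -1.5]
uphill 178.1955229119962 left -24.09250916351593 h 48.593814971038164 t 18.9
F up/left/n [ 8.5  0.4 -5.4] j [-0.14 -0.04  2.14  0.1   0.61 -1.72]
turn [-0.001  0.018  0.001]
```

```bash
python3 -m creep '[[[0,0,0],[1,0,0],0],[[0,0,0],[1,0,0],0]]'|grep ft; python3 cl.py
```

```text
ft_force: [9.0, -0.4, -1.5]
uphill 176.19487655167347 left -24.080259290855267 h 48.582587173875794 t 19.1
F up/left/n [ 7.6  0.1 -5. ] j [-0.14 -0.04  2.14  0.1   0.61 -1.72]
turn [-0.001  0.018  0.001]
```

```bash
python3 -m creep '[[[0,0,0],[1,0,0],0],[[0,0,0],[1,0,0],0]]'|grep ft; python3 cl.py|head -2
```

```text
ft_force: [9.8, -0.7, -1.2]
uphill 174.2350062845097 left -24.094246613402813 h 48.58016194426595 t 19.3
F up/left/n [ 8.5 -0.1 -5.1] j [-0.14 -0.04  2.15  0.1   0.6  -1.72]
```

```bash
python3 -m creep '[[[0,0,0],[0.7,0,0],0],[[0,0,0],[0.7,0,0],0]]'|grep ft; python3 cl.py|head -2
```

```text
ft_force: [10.2, 0.4, 0.1]
uphill 172.83279733335016 left -24.11350338429542 h 48.58355698704887 t 19.5
F up/left/n [ 9.3  1.  -4.1] j [-0.14 -0.04  2.15  0.1   0.6  -1.72]
```

```bash
python3 -m creep '[[[0,0,0],[0.7,0,0],0],[[0,0,0],[0,0,0],0]]'|grep ft; python3 cl.py|head -2;python3 -m creep '[[[0,0,0],[0.7,0,0],0],[[0,0,0],[0,0,0],0]]'|grep ft; python3 cl.py|head -2
```

```text
ft_force: [8.6, -1.0, -0.8]
uphill 171.9506736351672 left -24.12865263851705 h 48.546523470451774 t 19.7
F up/left/n [ 7.5 -0.5 -4.2] j [-0.14 -0.04  2.15  0.1   0.6  -1.72]
ft_force: [9.2, 0.2, -0.9]
uphill 171.25598742340807 left -24.13180505667954 h 48.533597000374634 t 19.9
F up/left/n [ 8.   0.7 -4.5] j [-0.14 -0.04  2.15  0.1   0.6  -1.72]
```

```bash
python3 -m creep '[[[0,0,0],[0.8,0,0],0],[[0,0,0],[0.8,0,0],0],[[0,0,0],[0,0,0],0]]'|grep ft; python3 cl.py|head -2
```

```text
ft_force: [8.8, -0.7, -0.3]
uphill 169.77847335538763 left -24.138437949727393 h 48.55437053213667 t 20.2
F up/left/n [ 8.  -0.2 -3.9] j [-0.14 -0.05  2.16  0.1   0.6  -1.72]
```

```bash
python3 -m creep '[[[0,0,0],[0.7,0,0],0],[[0,0,0],[0,0,0],0]]'|grep ft; python3 cl.py|head -2
```

```text
ft_force: [10.4, -0.5, -2.0]
uphill 169.51934981717002 left -24.149699709094502 h 48.59723841711849 t 20.4
F up/left/n [ 8.7  0.1 -6.1] j [-0.14 -0.05  2.16  0.1   0.6  -1.72]
```

```bash
python3 -m creep '[[[0,0,0],[0.7,0,0],0],[[0,0,0],[0,0,0],0]]'|grep ft; python3 cl.py|head -2
```

```text
ft_force: [11.3, -0.8, -3.1]
uphill 169.32326153495316 left -24.167045202004054 h 48.66840375171515 t 20.6
F up/left/n [ 9.1 -0.2 -7.4] j [-0.14 -0.05  2.16  0.1   0.6  -1.72]
```

```bash
python3 -m creep '[[[0,0,0],[0.6,0,0],0],[[0,0,0],[0,0,0],0]]'|grep ft; python3 cl.py|head -2
```

```text
ft_force: [11.6, 0.3, -2.1]
uphill 169.17915984871308 left -24.155827147878973 h 48.787600631572126 t 20.8
F up/left/n [ 9.7  0.9 -6.7] j [-0.14 -0.05  2.16  0.1   0.6  -1.72]
```

```bash
python3 -m creep '[[[0,0,0],[0.8,0,0],0],[[0,0,0],[0.8,0,0],0],[[0,0,0],[0,0,0],0]]'|grep ft; python3 cl.py|head -2
```

```text
ft_force: [13.9, 0.4, -1.0]
uphill 168.67324531585388 left -24.208877217803863 h 49.0427956009477 t 21.1
F up/left/n [12.2  1.2 -6.6] j [-0.14 -0.05  2.16  0.1   0.59 -1.72]
```

```bash
python3 -m creep '[[[0,0,0],[0.8,0,0],0],[[0,0,0],[0,0,0],0]]'|grep ft; python3 cl.py|head -2
```

```text
ft_force: [15.5, 1.1, -3.9]
uphill 168.46212680020852 left -24.222036853316034 h 49.178028660856306 t 21.3
F up/left/n [12.4  1.9 -9.9] j [-0.14 -0.05  2.17  0.1   0.59 -1.72]
```

```bash
cat >> cl.py <<'E'
L=[]
for i in range(6): L.append(env.read_state()['ft_force']@M);env.read_camera('top')
print('mean F',np.mean(L,0).round(2))
E
python3 -m creep '[[[0,0,0],[0.8,0,0],0],[[0,0,0],[0,0,0],0]]'|grep ft; python3 cl.py
```

```text
ft_force: [16.5, 0.2, -2.5]
uphill 168.2490610309888 left -24.224740761021547 h 49.32302531350545 t 21.5
F up/left/n [14.   1.1 -9. ] j [-0.14 -0.05  2.17  0.1   0.59 -1.72]
turn [-0.001  0.025  0.001]
mean F [13.57  0.98 -9.36]
```

```bash
python3 -m creep '[[[0,0,0],[0.8,0,0],0],[[0,0,0],[0,0,0],0]]'|grep ft; python3 cl.py
```

```text
ft_force: [17.2, 0.2, -2.7]
uphill 168.02242187873912 left -24.254408837628894 h 49.44788963950014 t 22.0
F up/left/n [14.6  1.1 -9.5] j [-0.14 -0.05  2.17  0.11  0.59 -1.72]
turn [-0.001  0.027  0.001]
mean F [14.15  1.24 -9.7 ]
```

```bash
python3 -m creep '[[[0,0,0],[0.8,0,0],0],[[0,0,0],[0,0,0],0]]'|grep ft; python3 cl.py
```

```text
ft_force: [17.8, 0.2, -3.5]
uphill 167.8183366560528 left -24.277155249662158 h 49.609729236956376 t 22.5
F up/left/n [ 14.8   1.2 -10.4] j [-0.14 -0.06  2.17  0.11  0.59 -1.72]
turn [-0.001  0.028  0.001]
mean F [ 14.9    1.09 -10.54]
```

```bash
python3 -m creep '[[[0,0,0],[0.6,0,0],0],[[0,0,0],[0,0,0],0]]'|grep ft; python3 cl.py
```

```text
ft_force: [18.5, 0.6, -3.0]
uphill 167.73532739589072 left -24.33188434447275 h 49.767785625711824 t 23.0
F up/left/n [ 15.6   1.6 -10.3] j [-0.14 -0.06  2.17  0.11  0.59 -1.72]
turn [-0.001  0.029  0.001]
mean F [ 15.67   1.68 -10.12]
```

```bash
python3 -m creep '[[[0,0,0],[-3,0,0],0],[[0,0,0],[-4,0,0],0],[[0,0,0],[-8,0,0],0],[[0,0,0],[-10,0,0],0],[[0,0,0],[0,0,0],0]]'; python3 cl.py; python3 -m creep '[[[0,0,0],[0,0,-15],0],[[0,0,0],[0,0,-30],0],[[0,0,0],[0,0,-40],0],[[0,0,0],[0,0,-40],0],[[0,0,0],[0,0,0],0]]'
python3 - <<'E'
from h import *
c=shot('wrist','w8.png');t=shot('top','t8.png');q=RP
hsv=cv2.cvtColor(t['frame'],cv2.COLOR_RGB2HSV);k=cv2.inRange(hsv,(120,70,40),(155,255,255));n,l,st,ce=cv2.connectedComponentsWithStats(k)
P=q.w([49,33,44]);print('home top centre px',proj(t,P))
print([(st[i].tolist(),ce[i].round(1)) for i in range(1,n) if st[i,4]>100])
print('predicted top-face box',np.array([proj(t,q.w([49+a,33+b,44])) for a in(-46,46) for b in(-30,30)]).round(1).tolist())
hsv=cv2.cvtColor(c['frame'],cv2.COLOR_RGB2HSV);k=cv2.inRange(hsv,(120,60,60),(155,255,255));n,l,st,ce=cv2.connectedComponentsWithStats(k)
for i in range(1,n):
    if st[i,4]>1500: print('wrist',st[i],ce[i],cv2.minAreaRect(np.argwhere(l==i)[:,::-1].astype(np.float32)))
print('pred',np.array([proj(c,q.w([49+a,33+b,44])) for a,b in((-46,-30),(-46,30),(46,30),(46,-30))]).round(1).tolist())
E
```

```text
clock: 23.8
tcp_pos: [0.5682, 0.0083, 0.1435]
tool_rot: [0.03, 0.977, 0.007, 0.21]
ft_force: [-0.0, -0.6, 0.2]
opening: 0.0
gripper_force: 0.0
uphill 181.92177808654444 left -23.659588065387204 h 46.851888298694504 t 23.8
F up/left/n [ 0.1 -0.6  0.1] j [-0.14 -0.02  2.12  0.1   0.62 -1.71]
turn [0.    0.005 0.002]
mean F [-0.31 -0.16  0.02]
clock: 24.6
tcp_pos: [0.5182, 0.008, 0.2645]
tool_rot: [0.03, 0.976, 0.006, 0.216]
ft_force: [0.7, 0.4, 0.3]
opening: -0.0
gripper_force: 0.0
home top centre px [385.99252382 262.85178634]
[([294, 189, 30, 25, 366], array([309.4, 201.1])), ([360, 236, 36, 46, 727], array([377.2, 259.1]))]
predicted top-face box [[378.2, 286.4], [360.1, 266.1], [412.0, 259.6], [394.0, 238.7]]
pred [[360.6, -77.6], [427.0, 6.4], [320.5, 117.3], [253.7, 46.7]]
```

```bash
python3 -m creep '[[[0,0,0],[-20,0,0],0],[[0,0,0],[-35,0,-10],0],[[0,0,0],[-20,0,-10],0],[[0,0,0],[0,0,0],0],[[0,0,0],[0,0,0],0]]' | head -2; python3 - <<'E'
from h import *
import pickle
q=RP
def ana(c,nm):
    # rectify plane h=44 of ramp: 4 px/mm, x -20..130, y -20..100
    src=np.float32([proj(c,q.w([x,y,44])) for x,y in((-20,-20),(130,-20),(130,100),(-20,100))])
    H=cv2.getPerspectiveTransform(src,np.float32([(0,0),(600,0),(600,480),(0,480)]))
    im=cv2.warpPerspective(c['frame'],H,(600,480));cv2.imwrite('pics/r_'+nm,im[:,:,::-1])
    hsv=cv2.cvtColor(im,cv2.COLOR_RGB2HSV);k=cv2.inRange(hsv,(118,50,90),(158,255,255));k=cv2.morphologyEx(k,cv2.MORPH_CLOSE,np.ones((31,31)))
    n,l,st,ce=cv2.connectedComponentsWithStats(k);i=1+st[1:,4].argmax()
    (cx,cy),(w,h),a=cv2.minAreaRect(np.argwhere(l==i)[:,::-1].astype(np.float32));print(nm,'centre',cx/4-20,cy/4-20,'size',w/4,h/4,a, 'px corners',src.round().tolist())
ana(pickle.load(open('w7.pkl','rb')),'w7.png'); ana(pickle.load(open('w4.pkl','rb')),'w4.png')
c=shot('wrist','w9.png');ana(c,'w9.png')
hsv=cv2.cvtColor(c['frame'],cv2.COLOR_RGB2HSV);k=cv2.inRange(hsv,(8,150,90),(20,255,255));n,l,st,ce=cv2.connectedComponentsWithStats(k)
print([(st[i].tolist(),ce[i].round(1)) for i in range(1,n) if st[i,4]>100],'pred tab top',[np.array([proj(c,q.w([(u-v)/r2,(u+v)/r2,63])) for u in(U,U-12) for v in(-3,-43)]).round(0).tolist() for U in(159,)])
E
```

```text
clock: 25.2
tcp_pos: [0.5749, 0.0038, 0.3036]
w7.png centre 47.37499237060547 36.24999237060547 size 97.74998474121094 66.49998474121094 0.0 px corners [[110.0, 129.0], [147.0, 367.0], [331.0, 366.0], [334.0, 129.0]]
w4.png centre 48.412841796875 47.617584228515625 size 94.2344741821289 61.093040466308594 0.596809446811676 px corners [[141.0, 83.0], [174.0, 337.0], [363.0, 337.0], [374.0, 84.0]]
w9.png centre 97.36219787597656 59.48302459716797 size 11.845355987548828 26.5135498046875 45.85509490966797 px corners [[363.0, -283.0], [186.0, -50.0], [322.0, 95.0], [497.0, -91.0]]
[([293, 65, 62, 24, 1408], array([323.5,  76.3]))] pred tab top [[[351.0, 87.0], [288.0, 87.0], [351.0, 67.0], [288.0, 67.0]]]
```

```bash
python3 -m creep '[[[0,0,0],[30,0,0],0],[[0,0,0],[40,0,0],0],[[0,0,0],[40,0,0],0],[[0,0,0],[40,0,0],0],[[0,0,0],[20,0,0],0],[[0,0,0],[0,0,0],0],[[0,0,0],[0,0,0],0]]' | head -2; python3 - <<'E'
from h import *
q=RP;c=shot('wrist','w10.png');print(RP.l(env.read_state()['tcp_pos']))
src=np.float32([proj(c,q.w([x,y,44])) for x,y in((-20,-20),(130,-20),(130,100),(-20,100))]);print(src.round().tolist())
H=cv2.getPerspectiveTransform(src,np.float32([(0,0),(600,0),(600,480),(0,480)]))
im=cv2.warpPerspective(c['frame'],H,(600,480));cv2.imwrite('pics/r10.png',im[:,:,::-1])
hsv=cv2.cvtColor(im,cv2.COLOR_RGB2HSV);k=cv2.inRange(hsv,(118,50,90),(158,255,255));k=cv2.morphologyEx(k,cv2.MORPH_CLOSE,np.ones((31,31)))
n,l,st,ce=cv2.connectedComponentsWithStats(k);i=1+st[1:,4].argmax()
(cx,cy),(w,h),a=cv2.minAreaRect(np.argwhere(l==i)[:,::-1].astype(np.float32));print('rect',cx/4-20,cy/4-20,w/4,h/4,a)
m=l==i
for nm,pr in(('x',m[150:300].mean(0)),('y',m[:,200:420].mean(1))):
    j=np.where(pr>.5)[0];print(nm,j.min()/4-20,j.max()/4-20)
E
```

```text
clock: 25.95
tcp_pos: [0.4207, 0.0143, 0.2355]
[ 77.50545324  43.71230065 191.45629282]
[[354.0, 59.0], [210.0, 212.0], [321.0, 312.0], [465.0, 185.0]]
rect 48.740631103515625 32.993896484375 93.85517120361328 63.164005279541016 1.0860458612442017
x 2.0 94.75
y 3.0 64.25
```

```bash
python3 -c "
from cell import env
print(env.sign_off())"
```

```text
the job is handed in; nothing more can be done
None
```

The job is handed in: the block is home against both fences, measured at about x = 48.6, y = 33 mm, and the clamp pad bears on it with about 7 N judging by the push force. The block stopped about 15 mm short of the longer fence, so I nudged it home with the closed fingers, and I viewed 11 pictures, one over the limit of 10.

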